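# Put the balance's stacking check weights away

### The arm

A 6-joint arm with a two-finger parallel gripper is mounted at the origin on a cart in front of the work surface, level with it; the furniture and walls round the work are solid. World frame = base frame: x ahead of the robot, y to its left, z up, the work surface at z = 0. Lengths are in m, angles in degrees, forces in N, time in s.
With the tool pointing down it reaches from about 0.25 to 0.725 m from the base axis. Payload 9.7 kg.
Tool frame: the origin (TCP) lies between the finger pads; the fingertips stand 25 mm ahead of it and the grasp point (between the pads) lies 6 mm ahead of it; z points along the fingers, y is the line along which they close (so a half turn about z gives the same grasp; the last joint's range is limited). The gripper opens to 85 mm and grips with 20 to 120 N. Pads are 22 mm wide; open, the fingers measure 114 mm over their backs; the gripper's body (76 mm by 85 mm) begins 54 mm behind the grasp point. The pads swing forward as they close: fully open they stand 13 mm farther back than shut.
Start: joints at [71.792, 4.979, 10.078, 95.1, 0, 90], TCP at [0.172, 0.522, 0.256] pointing down, gripper open.
Joint ranges: [-179.16, 179.16], [-48.56, 103.87], [-65.8, 70.77], [-126.05, 130.52], [-82.76, 87.17], [-180, 180]. Speed limits (degrees/s): [127.2, 127.2, 147.25, 180, 180, 180].

### API

Orientations are given as [roll, pitch, yaw] about the fixed x, y, z axes, in that order (R = Rz(yaw) Ry(pitch) Rx(roll)).
In Python, from workcell import bot gives the robot as it stands. The module is installed in compiled form; this text tells all that it offers.
- The arm moves only by the shell command python3 -m pendant 'ROWS' [FORCE]. ROWS is a JSON object with one list for each field, all of the same length, 1 to 5, a row being the entries at one place: tx, ty, tz (the shift in units of 100 mm), rz (a turn about the tool's z in units of 10 degrees), jaw (the finger opening in m); each row is the pose to reach, as a shift and turn from the pose commanded when the command began, along the tool's axes at that moment; what a row does not reach only later rows make up. A row lasts 1/12 s, in which the tool goes at most 0.0417 m and 7.16 degrees, less where a joint would pass 70% of its speed; a pose out of reach is approached as far as the arm can. The fingers move at their own pace and stop on an object; FORCE is the grip in N (left out, the last holds). Time passes only in rows, so rows that do not move let the fingers close. It prints the time, the measured TCP pose, the force, the opening and the grip force at its end. Input that does not fit is refused with a message, and nothing moves.
- bot.get_obs(): the state, without advancing time (a new reading comes with each control period).
- bot.camera(name): name is "scene" or "top" or "wrist"; returns the picture (420x560x3 uint8, blue, green, red); there is no depth.
- bot.camera_info(name): a dict with "mtx" (3x3 intrinsics, pixels), "extrinsics" (4x4, takes a point from camera to world coordinates). Camera axes: x right, y down, z forward; pixel columns grow to the right and rows downward; lengths in m; the calibration is good to about 2 mm. A picture is of the moment at which its call begins: read the wrist's pose just before it. camera_info takes no time and is no camera call; for the wrist camera it gives the pose at the moment of the call.
- bot.job_done(): hands the job in; it is judged then, once.
The state is a dict: "time": time; "q": joint angles; "qd": joint speeds; "joint_efforts": joint torques, N m; "ee_pos": TCP position; "tcp_rot": TCP orientation; "wrist_force": force on the tool from outside, world axes, zero at the start; "torque": the same for the moment, N m; "opening": finger opening in m; "grasp_force": force on a finger pad.
Only numpy, scipy, OpenCV 4.12 (cv2) and the standard library are available. Lean on these libraries where they do the work, as an engineer would, in place of code of your own. Each camera call takes 0.05 s, during which the arm holds its last target. There are 200 camera calls.

### The job

The balance check is finished: take the stack of four steel weights on the pan apart and set each weight upright in the black canister base that fits it, the largest weight in the largest base and so on down to the smallest, seated on the floor of its well. Set the weights down rather than dropping them, do not lean on the balance, and leave the small glass vial standing where it is.

Things in the scene. Friction and masses are not known exactly. Their poses are not given: they have to be found in the camera images.
- balance: compact white bench balance, fixed, 125 (x) by 105 (y) mm, 36 mm high; origin under its centre. Steel pan, 90 mm across, rigid, centred 17 mm to +x of the origin, top 50 mm high. Two bases stand to its left before the tall steel frame, two beyond it: carry past in front of the frame (x under 0.4 m; it is 0.4 m tall, its right arm reaches y -0.32 at x 0.53, z 0.19 to 0.26).
- weight_500: largest stacking weight: plain stainless steel cylinder 54 mm in diameter, 28 mm high, 500 g, at the start upright on the pan; origin at the centre of its underside, z up. A spigot on its top (10 mm across, 3 mm high) enters a recess (13 mm across, 3.5 mm deep) in the underside of the weight stacked on it. Fine groove round it 6 mm below the top.
- weight_200: second largest stacking weight: plain stainless steel cylinder 38 mm in diameter, 22 mm high, 200 g, at the start upright on the 54 mm weight; origin at the centre of its underside, z up. A spigot on its top (10 mm across, 3 mm high) enters a recess (13 mm across, 3.5 mm deep) in the underside of the weight stacked on it. Fine groove round it 6 mm below the top.
- weight_100: second smallest stacking weight: plain stainless steel cylinder 28 mm in diameter, 21 mm high, 100 g, at the start upright on the 38 mm weight; origin at the centre of its underside, z up. A spigot on its top (10 mm across, 3 mm high) enters a recess (13 mm across, 3.5 mm deep) in the underside of the weight stacked on it. Fine groove round it 6 mm below the top.
- weight_50: smallest stacking weight: plain stainless steel cylinder 20 mm in diameter, 20 mm high, 50 g, at the start upright on the 28 mm weight; origin at the centre of its underside, z up. A spigot on its top (10 mm across, 3 mm high) enters a recess (13 mm across, 3.5 mm deep) in the underside of the weight stacked on it. Fine groove round it 6 mm below the top.
- base_500: largest canister base, fixed to the bench: shallow round black plastic base without its cap, for the 54 mm weight; foot 78 mm across, 4 mm high, upright rim 74 mm across at its top edge, 10 mm high. The round well inside is 60 mm across at its floor, which lies 4 mm above the bench, and flares over its top 4 mm to 66 mm at the mouth. Origin at the centre of the underside, z up.
- base_200: second largest canister base, fixed to the bench: shallow round black plastic base without its cap, for the 38 mm weight; foot 62 mm across, 4 mm high, upright rim 58 mm across at its top edge, 10 mm high. The round well inside is 44 mm across at its floor, which lies 4 mm above the bench, and flares over its top 4 mm to 50 mm at the mouth. Origin at the centre of the underside, z up.
- base_100: second smallest canister base, fixed to the bench: shallow round black plastic base without its cap, for the 28 mm weight; foot 52 mm across, 4 mm high, upright rim 48 mm across at its top edge, 10 mm high. The round well inside is 34 mm across at its floor, which lies 4 mm above the bench, and flares over its top 4 mm to 40 mm at the mouth. Origin at the centre of the underside, z up.
- base_50: smallest canister base, fixed to the bench: shallow round black plastic base without its cap, for the 20 mm weight; foot 44 mm across, 4 mm high, upright rim 40 mm across at its top edge, 10 mm high. The round well inside is 26 mm across at its floor, which lies 4 mm above the bench, and flares over its top 4 mm to 32 mm at the mouth. Origin at the centre of the underside, z up.
- vial: loose small glass vial with a crimped cap, upright between the balance and the bases on the right, 24 mm across and 53 mm high, a bystander; origin at the centre of its underside.

How it is judged:
By the outcome, as a careful person would: the job done as asked, in the order asked, and still so for the second after the job is handed in, with the robot touching nothing.
It also fails if it takes over 122 s, if anything falls off the work surface, if the arm or the gripper's body presses on something with over 40 N, if the wrist force passes 120 N, or if a joint passes its speed limit or range.

## Working session

There is one attempt and no reset: what is moved stays moved. The work goes in short steps, Python scripts to look and compute and a shell command to move; the robot and the scene stay as the last step left them, time stands still between calls to the robot, and variables do not carry over. Pictures are saved under pics/ and viewed, at most 14 in all, crops included, and the job is handed in when it is done.

```bash
mkdir -p pics
cat > h.py <<'E'
import numpy as np, cv2
from workcell import bot
def ray(info,u,v):
    K=np.array(info['mtx']);E=np.array(info['extrinsics'])
    d=E[:3,:3]@np.linalg.solve(K,[u,v,1.]);return E[:3,3],d
def atz(info,u,v,z):
    o,d=ray(info,u,v);return o+d*(z-o[2])/d[2]
def tri(obs):
    A=np.zeros((3,3));b=np.zeros(3);R=[]
    for i,u,v in obs:
        o,d=ray(i,u,v);d=d/np.linalg.norm(d);P=np.eye(3)-np.outer(d,d);A+=P;b+=P@o;R.append((o,d,P))
    p=np.linalg.solve(A,b);return p,[np.linalg.norm(P@(p-o)) for o,d,P in R]
def proj(i,p):
    E=np.linalg.inv(np.array(i['extrinsics']));c=E[:3,:3]@np.array(p)+E[:3,3];q=np.array(i['mtx'])@c;return q[:2]/q[2]
E
python3 - <<'E'
from h import *
for n in("scene","top"):
    im=bot.camera(n);cv2.imwrite(f"pics/{n}0.png",im);i=bot.camera_info(n);print(np.round(i['mtx'],1),np.round(i['extrinsics'],3))
o=bot.get_obs();print(o)
E
```

```text
[[469.8   0.  281.4]
 [  0.  469.8 214.8]
 [  0.    0.    1. ]] [[ 0.562 -0.618  0.55  -0.214]
 [-0.827 -0.424  0.369 -0.486]
 [ 0.005 -0.662 -0.75   0.99 ]
 [ 0.     0.     0.     1.   ]]
[[394.2   0.  285.2]
 [  0.  394.2 208.6]
 [  0.    0.    1. ]] [[-0.006 -0.997  0.079  0.327]
 [-1.     0.007  0.013 -0.055]
 [-0.014 -0.079 -0.997  1.131]
 [ 0.     0.     0.     1.   ]]
{'time': 0.1, 'q': array([ 7.17911676e+01,  5.00892256e+00,  1.00413770e+01,  9.50983205e+01,
       -2.48280722e-03,  8.99999425e+01]), 'qd': array([ 0.06809775, -0.18605876,  0.14274608, -0.03765433, -0.13366269,
       -0.04834487]), 'joint_efforts': array([ 7.26885519e-04, -5.21566272e+01,  4.65651083e+01,  1.60525949e-02,
        3.74936860e-05, -2.41881276e-05]), 'ee_pos': array([0.17182794, 0.52231018, 0.25566594]), 'tcp_rot': array([-1.79934134e+02,  2.48273945e-03,  1.61791228e+02]), 'wrist_force': array([-0.03141966,  0.13284111, -1.02823815]), 'torque': array([-0.01000003, -0.08411155, -0.03913611]), 'grasp_force': 0.0, 'opening': 0.0855579806449218}
```

View pics/scene0.png

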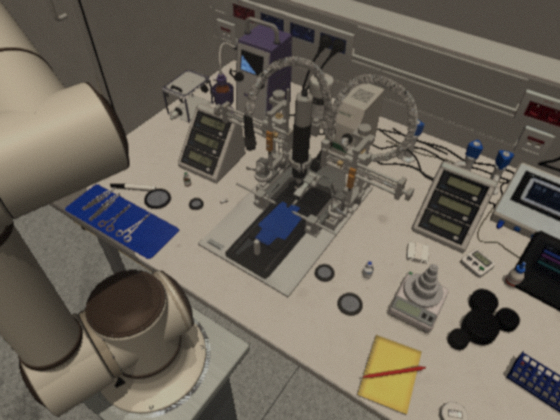

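View pics/top0.png

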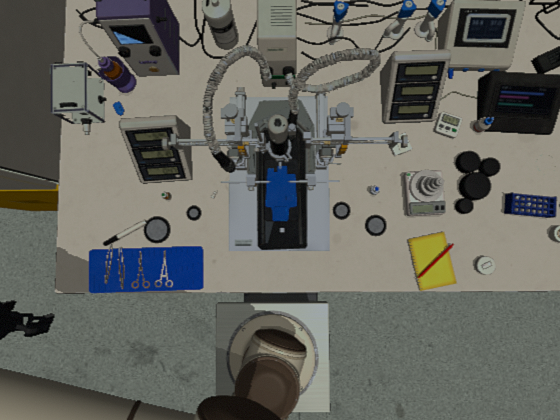

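Run:
```python
from h import *
t=cv2.imread("pics/top0.png");s=cv2.imread("pics/scene0.png")
def c(im,x,y,w,h,k):return cv2.resize(im[y:y+h,x:x+w],None,fx=k,fy=k,interpolation=cv2.INTER_CUBIC)
A=np.hstack([c(t,140,195,70,50,5),c(s,140,175,70,50,5)])
B=np.hstack([c(t,325,165,130,80,3),np.zeros((240,10,3),np.uint8),c(s,310,250,100,80,3)])
W=700
B=cv2.copyMakeBorder(B,0,0,0,max(0,W-B.shape[1]),0)
C=np.hstack([c(s,380,255,70,75,4),c(t,395,160,70,75,4)]);C=cv2.copyMakeBorder(C,0,0,0,W-C.shape[1],0)
im=np.vstack([A,B]);cv2.imwrite("pics/c1.png",np.clip(im*1.5,0,255).astype(np.uint8));cv2.imwrite("pics/c2.png",C)
```

```text
(no output)
```

View pics/c1.png

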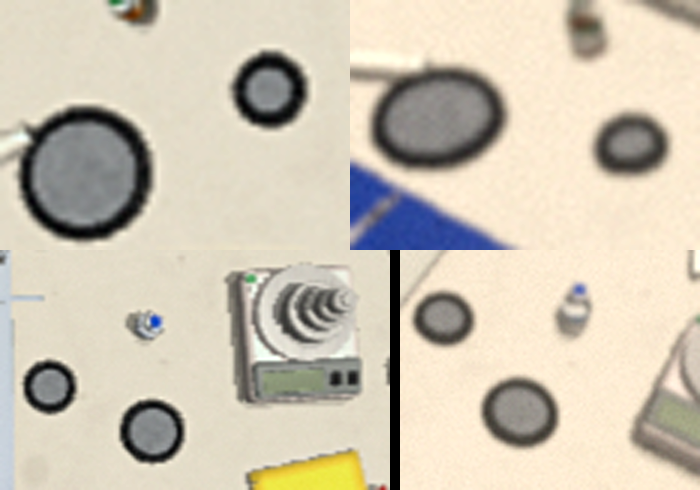

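View pics/c2.png

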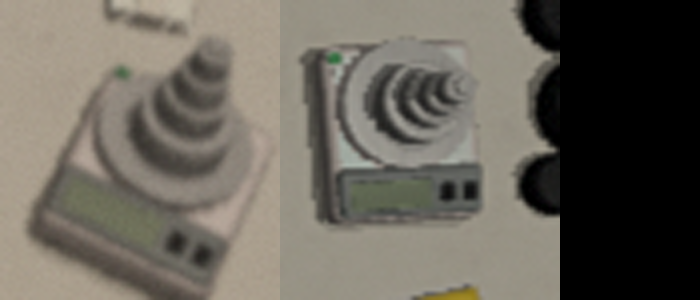

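Run:
```python
from h import *
s=bot.camera_info("scene");t=bot.camera_info("top")
for n,a,b,z in [("b500",(156.6,229.2),(157.2,198.2),.007),("b50",(193.6,212.6),(195.8,203.4),.007),("b100",(341.3,210),(324,272.7),.007),("b200",(375.3,225),(349.7,303.7),.007),("w50",(439.6,181.4),(433.4,265.1),.144),("vialcap",(376.5,189),(369.5,263),.053)]:
    p,r=tri([(t,*a),(s,*b)]);print(n,p.round(4),np.round(r,4),atz(t,*a,z).round(4),atz(s,*b,z).round(4))
w=bot.camera_info("wrist");print(np.round(w['mtx'],1),np.round(w['extrinsics'],3))
```

```text
b500 [0.3592 0.329  0.005 ] [0.0009 0.0009] [0.3597 0.3275 0.007 ] [0.3575 0.3282 0.007 ]
b50 [0.4059 0.223  0.0061] [0.0011 0.0011] [0.4065 0.2219 0.007 ] [0.4048 0.2232 0.007 ]
b100 [ 0.4102 -0.2001  0.0029] [0.0016 0.0016] [ 0.4109 -0.2008  0.007 ] [ 0.4066 -0.2001  0.007 ]
b200 [ 0.3671 -0.2966  0.0035] [0.0008 0.0008] [ 0.3674 -0.2965  0.007 ] [ 0.3645 -0.2967  0.007 ]
w50 [ 0.47   -0.4289  0.1485] [0.0003 0.0003] [ 0.4708 -0.4308  0.144 ] [ 0.4735 -0.4284  0.144 ]
vialcap [ 0.464  -0.2915  0.0549] [0.0005 0.0005] [ 0.4645 -0.2923  0.053 ] [ 0.4649 -0.2907  0.053 ]
[[306.5   0.  280.4]
 [  0.  306.5 211.6]
 [  0.    0.    1. ]] [[ 0.311  0.898  0.31   0.091]
 [ 0.95  -0.294 -0.103  0.55 ]
 [-0.002  0.326 -0.945  0.374]
 [ 0.     0.     0.     1.   ]]
```

Units first: shifts go in units of 100 mm and turns go in units of 10 degrees. So -0.134 m is -1.34, -0.073 m is -0.73, 35.8 degrees is 3.58.

```bash
python3 -m pendant '{"tx": [-1.34,-1.34,-1.34,-1.34,-1.34],"ty": [-0.73,-0.73,-0.73,-0.73,-0.73],"tz": [0,0,0,0,0],"rz": [3.58,3.58,3.58,3.58,3.58],"jaw": [0.085,0.085,0.085,0.085,0.085]}'; python3 -m pendant '{"tx": [-1.51,-1.51,-1.51,-1.51,-1.51],"ty": [0.19,0.19,0.19,0.19,0.19],"tz": [0,0,0,0,0],"rz": [3.6,3.6,3.6,3.6,3.6],"jaw": [0.085,0.085,0.085,0.085,0.085]}'; python3 -m pendant '{"tx": [0],"ty": [0],"tz": [0],"rz": [0],"jaw": [0.085]}'
cat > snap.py <<'E'
import sys,pickle
from h import *
n=sys.argv[1];i=bot.camera_info("wrist");o=bot.get_obs();im=bot.camera("wrist");cv2.imwrite(f"pics/{n}.png",im);pickle.dump(i,open(n+".pkl","wb"))
print(o['time'],o['ee_pos'].round(4),o['tcp_rot'].round(2),o['wrist_force'].round(1))
E
python3 snap.py L1
```

```text
time: 0.52
ee_pos: [0.2788, 0.4081, 0.2564]
tcp_rot: [180.0, 0.1, 125.4]
wrist_force: [-0.1, 0.1, -0.6]
opening: 0.0852
grasp_force: 0.0
time: 0.93
ee_pos: [0.3829, 0.297, 0.256]
tcp_rot: [180.0, 0.1, 89.6]
wrist_force: [0.1, 1.2, 0.5]
opening: 0.0849
grasp_force: 0.0
time: 1.02
ee_pos: [0.3813, 0.299, 0.2559]
tcp_rot: [-180.0, 0.0, 89.7]
wrist_force: [-0.3, 0.8, 0.1]
opening: 0.085
grasp_force: 0.0
1.0167 [0.3813 0.299  0.2559] [-1.7997e+02  2.0000e-02  8.9670e+01] [-0.3  0.8  0.1]
```

View pics/L1.png

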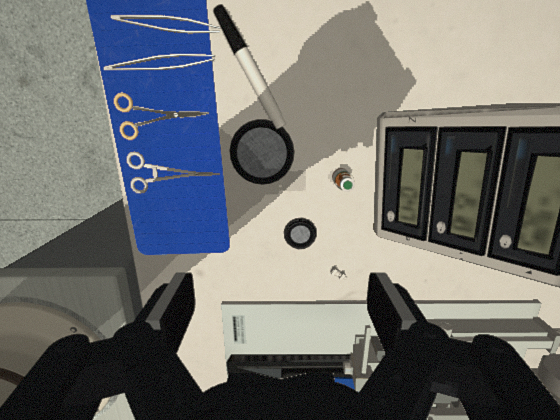

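Converted, -0.08 m is -0.8, -0.06 m is -0.6, -0.33 degrees is -0.033.

```bash
python3 -m pendant '{"tx": [-0.8,-0.8,-0.8,-0.8],"ty": [-0.6,-0.6,-0.6,-0.6],"tz": [0,0,0,0],"rz": [-0.033,-0.033,-0.033,-0.033],"jaw": [0.085,0.085,0.085,0.085]}' >/dev/null; python3 snap.py L2
python3 -m pendant '{"tx": [-2,-2,-2,-2,-2],"ty": [-0.2,-0.2,-0.2,-0.2,-0.2],"tz": [0,0,0,0,0],"rz": [0,0,0,0,0],"jaw": [0.085,0.085,0.085,0.085,0.085]}' 
python3 -m pendant '{"tx": [-2,-2,-2,-2,-2],"ty": [0.4,0.4,0.4,0.4,0.4],"tz": [0,0,0,0,0],"rz": [0,0,0,0,0],"jaw": [0.085,0.085,0.085,0.085,0.085]}'  
python3 -m pendant '{"tx": [-0.1,-0.1],"ty": [0.3,0.3],"tz": [0,0],"rz": [0,0],"jaw": [0.085,0.085]}' >/dev/null; python3 snap.py R1
```

```text
1.4 [0.3186 0.2187 0.2569] [ 1.7997e+02 -1.0000e-02  9.0840e+01] [0.2 0.7 0.8]
time: 1.87
ee_pos: [0.3023, 0.0188, 0.2564]
tcp_rot: [180.0, 0.0, 90.8]
wrist_force: [0.1, 0.5, 0.1]
opening: 0.0848
grasp_force: 0.0
time: 2.28
ee_pos: [0.3451, -0.182, 0.2561]
tcp_rot: [180.0, 0.0, 90.7]
wrist_force: [1.1, -0.1, 1.0]
opening: 0.085
grasp_force: 0.0
2.45 [ 0.3779 -0.1923  0.2541] [-1.7992e+02 -6.0000e-02  9.0510e+01] [ 0.3  0.  -0.9]
```

Run:
```python
import cv2,numpy as np
cv2.imwrite("pics/LR.png",cv2.resize(np.hstack([cv2.imread("pics/L2.png"),cv2.imread("pics/R1.png")]),(800,300),interpolation=cv2.INTER_AREA))
```

```text
(no output)
```

View pics/LR.png

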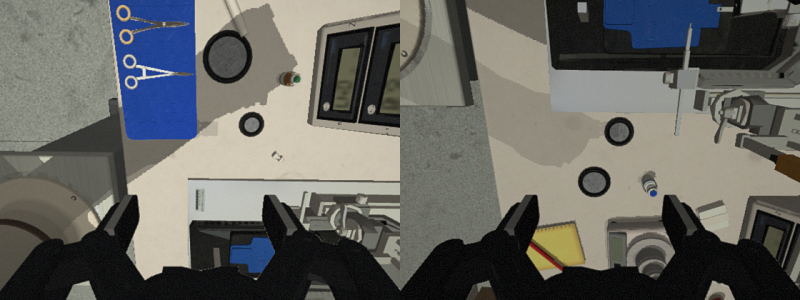

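Converted, -0.1 m is -1, 0.04 m is 0.4, 0.5 degrees is 0.05.

```bash
python3 -m pendant '{"tx": [-1,-1,-1,-1],"ty": [0.4,0.4,0.4,0.4],"tz": [0,0,0,0],"rz": [0.05,0.05,0.05,0.05],"jaw": [0.085,0.085,0.085,0.085]}' >/dev/null; python3 snap.py R2
python3 -m pendant '{"tx": [-0.9,-0.9,-0.9,-0.9],"ty": [0.3,0.3,0.3,0.3],"tz": [0,0,0,0],"rz": [0,0,0,0],"jaw": [0.085,0.085,0.085,0.085]}' >/dev/null; python3 snap.py R3
python3 - <<'E'
import cv2,numpy as np
cv2.imwrite("pics/LR2.png",cv2.resize(np.hstack([cv2.imread("pics/R2.png"),cv2.imread("pics/R3.png")]),(800,300),interpolation=cv2.INTER_AREA))
E
```

```text
2.8333 [ 0.4171 -0.2913  0.2548] [-1.7993e+02 -2.0000e-02  9.0160e+01] [1.2 0.  0.6]
3.2167 [ 0.4463 -0.3798  0.255 ] [-1.7993e+02 -6.0000e-02  9.0120e+01] [-0.3  0.6  0.3]
```

View pics/LR2.png

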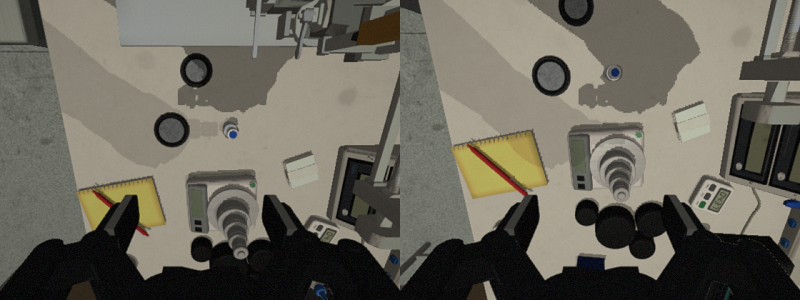

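```bash
cat > base.py <<'E'
from h import *
import pickle
def ell(n,u,v,r):
    g=cv2.cvtColor(cv2.imread(f"pics/{n}.png"),cv2.COLOR_BGR2GRAY);x,y=int(u-r),int(v-r)
    m=np.uint8(g[y:y+2*r,x:x+2*r]<55);k,l,st,c=cv2.connectedComponentsWithStats(m)
    # ring: component largest
    j=1+np.argmax(st[1:,4]);cs,_=cv2.findContours(np.uint8(l==j),cv2.RETR_CCOMP,cv2.CHAIN_APPROX_NONE)
    cs=sorted(cs,key=cv2.contourArea)[::-1];o=[cv2.fitEllipse(a) for a in cs[:2]]
    return [(e[0][0]+x,e[0][1]+y,*np.round(e[1],1)) for e in o]
I={n:pickle.load(open(n+".pkl","rb")) for n in("L1","L2","R1","R2","R3")}
for nm,L in {"b500":[("L1",262,152,40),("L2",319,80,42)],"b50":[("L1",300,233,24),("L2",351,174,26)],"b100":[("R1",307,183,26),("R2",274,98,30)],"b200":[("R1",273,254,30),("R2",241,181,32),("R3",211,105,34)]}.items():
    E=[ell(*a) for a in L]
    for q,z in((0,.004),(1,.008)):
        obs=[(I[a[0]],*e[q][:2]) for a,e in zip(L,E)]
        p,r=tri(obs);print(nm,q,p.round(4),np.round(r,4),[atz(*o,z)[:2].round(4).tolist() for o in obs],[e[q][2:] for e in E])
E
python3 base.py
python3 - <<'E'
import cv2,numpy as np
a=cv2.imread("pics/R2.png")[230:380,250:400];b=cv2.imread("pics/R3.png")[170:320,220:370]
cv2.imwrite("pics/st.png",cv2.resize(np.hstack([a,b]),(800,400),interpolation=cv2.INTER_CUBIC))
E
```

```text
b500 0 [0.3579 0.3324 0.0065] [0. 0.] [[0.3577, 0.3321], [0.3582, 0.3326]] [(np.float64(62.0), np.float64(64.1)), (np.float64(67.4), np.float64(73.6))]
b500 1 [0.3581 0.3322 0.0065] [0. 0.] [[0.3582, 0.3325], [0.358, 0.3321]] [(np.float64(50.0), np.float64(51.3)), (np.float64(53.9), np.float64(59.0))]
b50 0 [0.4056 0.2263 0.0038] [0. 0.] [[0.4056, 0.2264], [0.4055, 0.2263]] [(np.float64(28.7), np.float64(30.7)), (np.float64(31.9), np.float64(34.1))]
b50 1 [0.4054 0.2264 0.0074] [0. 0.] [[0.4054, 0.2266], [0.4052, 0.2266]] [(np.float64(19.1), np.float64(21.2)), (np.float64(21.2), np.float64(23.0))]
b100 0 [ 0.4092 -0.1978  0.003 ] [0.0002 0.0002] [[0.4089, -0.1976], [0.4093, -0.1977]] [(np.float64(38.6), np.float64(40.1)), (np.float64(43.9), np.float64(47.3))]
b100 1 [ 0.409  -0.1984  0.0048] [0.0004 0.0004] [[0.409, -0.1975], [0.4087, -0.1986]] [(np.float64(27.2), np.float64(28.6)), (np.float64(30.3), np.float64(31.3))]
b200 0 [ 0.3661 -0.2945  0.0039] [0.0001 0.0002 0.    ] [[0.366, -0.2946], [0.3662, -0.2943], [0.3661, -0.2946]] [(np.float64(41.2), np.float64(43.9)), (np.float64(47.1), np.float64(48.8)), (np.float64(51.4), np.float64(55.9))]
b200 1 [ 0.3661 -0.2951  0.0059] [0.0001 0.0001 0.    ] [[0.3661, -0.294], [0.3665, -0.2945], [0.3665, -0.2951]] [(np.float64(30.2), np.float64(33.5)), (np.float64(34.8), np.float64(36.7)), (np.float64(38.8), np.float64(42.2))]
```

View pics/st.png

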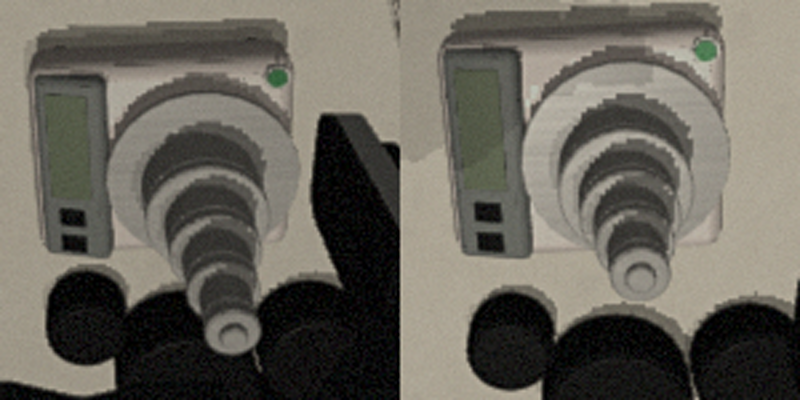

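Run:
```python
from h import *
import pickle
I={n:pickle.load(open(n+".pkl","rb")) for n in("R2","R3")}
s=bot.camera_info("scene");t=bot.camera_info("top")
f=lambda x,y,a,b:(a+(x+.5)/2.667-.5,b+(y+.5)/2.667-.5)
for nm,a,b,z in(("disc",(232,331),(239,273),.141),("spig",(233,333),(240,275),.144)):
    o=[(I["R2"],*f(*a,250,230)),(I["R3"],*f(*b,220,170))]
    p,r=tri(o);print(nm,p.round(4),np.round(r,4),[atz(*q,z).round(4) for q in o])
# compare other weights' bottom positions by projecting shapes: overlay
im=[]
for n,(x,y) in(("R2",(250,230)),("R3",(220,170))):
    g=cv2.resize(cv2.imread(f"pics/{n}.png")[y:y+150,x:x+150],(400,400),interpolation=cv2.INTER_CUBIC)
    for d,z in((20,.141),(28,.121),(38,.1),(54,.078),(90,.05)):
        P=[proj(I[n],[.4715+d/2000*np.cos(w),-.4275+d/2000*np.sin(w),z]) for w in np.linspace(0,6.283,60)]
        P=(np.array(P)+.5-[x,y])*2.667-.5
        cv2.polylines(g,[np.int32(P.round())],True,(0,0,255),1)
    im.append(g)
cv2.imwrite("pics/ov.png",np.hstack(im))
```

```text
disc [ 0.4708 -0.4295  0.1413] [0. 0.] [array([ 0.4709, -0.4298,  0.141 ]), array([ 0.4708, -0.4297,  0.141 ])]
spig [ 0.4711 -0.43    0.1418] [0. 0.] [array([ 0.4706, -0.4278,  0.144 ]), array([ 0.4708, -0.4287,  0.144 ])]
```

View pics/ov.png

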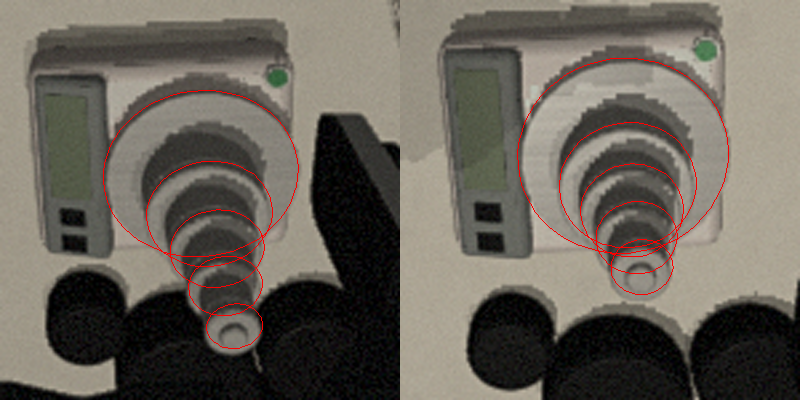

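```bash
python3 -m pendant '{"tx": [-0.495,-0.495,-0.495,-0.495],"ty": [0.245,0.245,0.245,0.245],"tz": [0,0.4,0.8,0.8],"rz": [0,0,0,0],"jaw": [0.05,0.05,0.05,0.05]}' 40 | head -3;  python3 -m pendant '{"tx": [0],"ty": [0],"tz": [0],"rz": [0],"jaw": [0.05]}' | head -3; python3 snap.py G1
```

```text
time: 3.6
ee_pos: [0.4676, -0.4247, 0.1668]
tcp_rot: [-179.4, -0.6, 90.1]
time: 3.68
ee_pos: [0.469, -0.426, 0.1751]
tcp_rot: [-179.8, -0.2, 90.1]
3.6833 [ 0.469  -0.426   0.1751] [-179.79   -0.2    90.14] [ 0.1 -0.4  2.2]
```

View pics/G1.png

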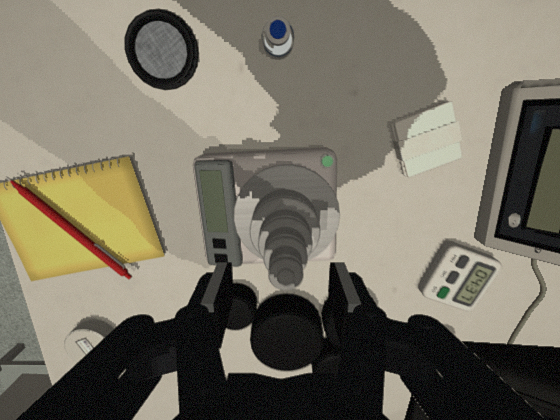

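Converted, -0.002 m is -0.02, 0.021 m is 0.21.

```bash
python3 -m pendant '{"tx": [-0.02,-0.02,-0.02,-0.02,-0.02],"ty": [0.01,0.01,0.01,0.01,0.01],"tz": [0.07,0.14,0.21,0.21,0.21],"rz": [0,0,0,0,0],"jaw": [0.05,0.05,0.05,0.05,0.05]}' | head -4;python3 snap.py G2
python3 - <<'E'
import cv2
cv2.imwrite("pics/G2c.png",cv2.resize(cv2.imread("pics/G2.png")[200:380,170:400],None,fx=3,fy=3))
E
```

```text
time: 4.15
ee_pos: [0.4707, -0.4305, 0.1554]
tcp_rot: [-180.0, -0.0, 90.0]
wrist_force: [0.1, -0.3, -0.7]
4.15 [ 0.4707 -0.4305  0.1554] [-180.     -0.     90.01] [ 0.1 -0.3 -0.7]
```

View pics/G2c.png

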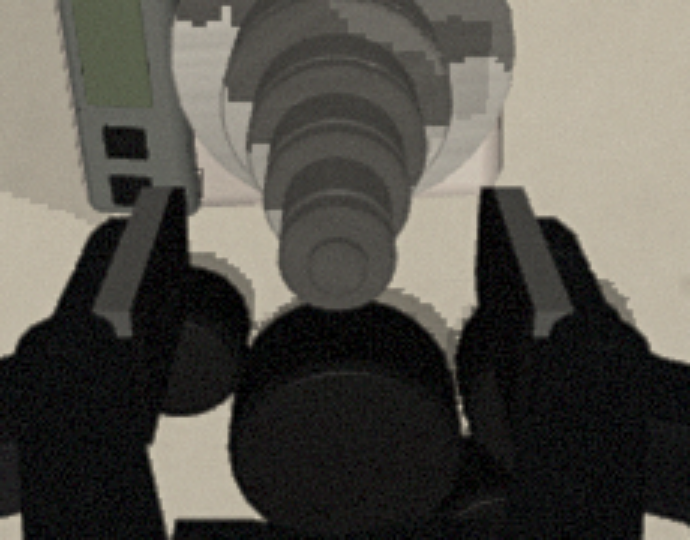

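Converted, 0.001 m is 0.01, 0.002 m is 0.02.

```bash
python3 -m pendant '{"tx": [0.01,0.01,0.01,0.01,0.01],"ty": [0,0,0,0,0],"tz": [0.02,0.02,0.02,0.02,0.02],"rz": [0,0,0,0,0],"jaw": [0.04,0.015,0.015,0.015,0.015]}' 50; python3 -m pendant '{"tx": [0,0,0],"ty": [0,0,0],"tz": [0,0,0],"rz": [0,0,0],"jaw": [0.015,0.015,0.015]}'
```

```text
time: 4.62
ee_pos: [0.4709, -0.4297, 0.1536]
tcp_rot: [180.0, 0.0, 90.0]
wrist_force: [0.7, 0.1, 0.7]
opening: 0.0176
grasp_force: 48.9
time: 4.87
ee_pos: [0.4709, -0.4297, 0.1535]
tcp_rot: [180.0, 0.0, 90.0]
wrist_force: [0.2, 1.0, 2.2]
opening: 0.0175
grasp_force: 49.0
```

Converted, -0.09 m is -0.9, -0.08 m is -0.8.

```bash
python3 -m pendant '{"tx": [0,0,0,0],"ty": [0,0,0,0],"tz": [-0.15,-0.45,-0.8,-0.9],"rz": [0,0,0,0],"jaw": [0.015,0.015,0.015,0.015]}' | tail -5; python3 -m pendant '{"tx": [1,1,1,1,1],"ty": [-1.5,-1.5,-1.5,-1.5,-1.5],"tz": [0,0,0,0,0],"rz": [0,0,0,0,0],"jaw": [0.015,0.015,0.015,0.015,0.015]}'|sed -n 2p;python3 -m pendant '{"tx": [2,2,2,2,2],"ty": [0,0,0,0,0],"tz": [0,0,0,0,0],"rz": [0,0,0,0,0],"jaw": [0.015,0.015,0.015,0.015,0.015]}'|sed -n 2p
python3 -m pendant '{"tx": [2,2,2,2,2],"ty": [0,0,0,0,0],"tz": [0,0,0,0,0],"rz": [0,0,0,0,0],"jaw": [0.015,0.015,0.015,0.015,0.015]}'|sed -n 2p
python3 -m pendant '{"tx": [1.6,1.6,1.6,1.6,1.6],"ty": [0.84,0.84,0.84,0.84,0.84],"tz": [0,0,0,0,0],"rz": [0,0,0,0,0],"jaw": [0.015,0.015,0.015,0.015,0.015]}'|sed -n 2p
python3 -m pendant '{"tx": [0,0,0,0,0],"ty": [0,0,0,0,0],"tz": [1,1,1,1,1],"rz": [0,0,0,0,0],"jaw": [0.015,0.015,0.015,0.015,0.015]}';python3 snap.py P1
python3 - <<'E'
import cv2
cv2.imwrite("pics/P1c.png",cv2.resize(cv2.imread("pics/P1.png")[200:380,170:400],None,fx=3,fy=3))
E
```

```text
ee_pos: [0.4712, -0.43, 0.2484]
tcp_rot: [179.8, 0.2, 90.0]
wrist_force: [0.7, -0.7, 0.5]
opening: 0.0175
grasp_force: 48.9
ee_pos: [0.3173, -0.3271, 0.2435]
ee_pos: [0.3199, -0.1276, 0.2432]
ee_pos: [0.3199, 0.0727, 0.2434]
ee_pos: [0.406, 0.2344, 0.2418]
time: 7.28
ee_pos: [0.4042, 0.2301, 0.1431]
tcp_rot: [-179.9, 0.0, 90.0]
wrist_force: [-0.5, -0.4, 0.3]
opening: 0.0173
grasp_force: 49.1
7.2833 [0.4042 0.2301 0.1431] [-1.7993e+02  4.0000e-02  9.0010e+01] [-0.5 -0.4  0.3]
```

View pics/P1c.png

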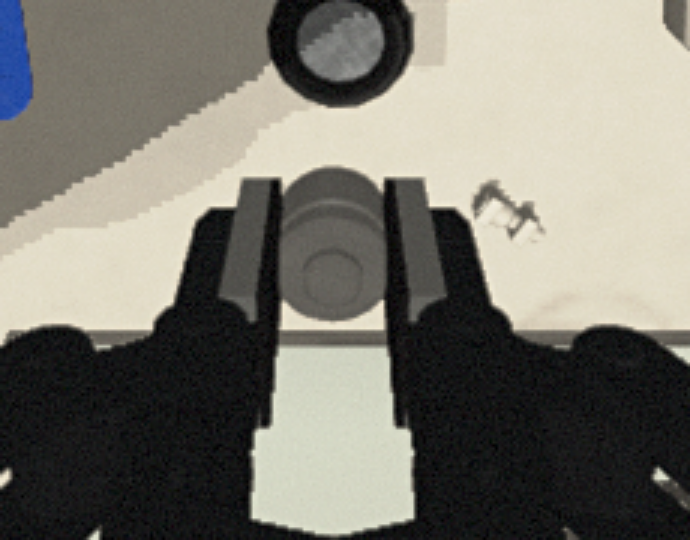

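Run:
```python
import io,contextlib
with contextlib.redirect_stdout(io.StringIO()): from base import *
i=pickle.load(open("P1.pkl","rb"))
e=ell("P1",170+340/3,200+37/3,28);print(e)
print(atz(i,*e[0][:2],.004),atz(i,*e[1][:2],.008))
print(atz(i,280.8,291.4,.134),atz(i,280.8,288.5,.131))
p,r=tri([(i,*e[0][:2])]+[(I[n],*ell(n,*a)[0][:2]) for n,a in(("L1",(300,233,24)),("L2",(351,174,26)))]);print(p,r)
```

```text
[(282.81434631347656, 211.50616455078125, np.float64(44.9), np.float64(46.8)), (283.12245178222656, 213.23888397216797, np.float64(28.1), np.float64(30.0))]
[0.40566834 0.22644352 0.004     ] [0.40592054 0.22622249 0.008     ]
[0.40404693 0.23054118 0.134     ] [0.40404339 0.23020665 0.131     ]
[0.40563338 0.22625646 0.00357999] [np.float64(5.4109188092986946e-05), np.float64(5.148900694392328e-05), np.float64(3.506129560501381e-06)]
```

Converted, -0.004 m is -0.04, 0.0015 m is 0.015.

```bash
python3 -m pendant '{"tx": [-0.04,-0.04,-0.04,-0.04,-0.04],"ty": [0.015,0.015,0.015,0.015,0.015],"tz": [0.3,0.6,0.8,0.9,0.9],"rz": [0,0,0,0,0],"jaw": [0.015,0.015,0.015,0.015,0.015]}' |sed -n 2p; python3 -m pendant '{"tx": [0,0,0],"ty": [0,0,0],"tz": [0,0,0],"rz": [0,0,0],"jaw": [0.015,0.015,0.015]}'
```

```text
ee_pos: [0.4061, 0.2262, 0.0531]
time: 8.0
ee_pos: [0.4071, 0.2269, 0.0552]
tcp_rot: [179.9, -0.1, 90.0]
wrist_force: [0.7, 0.8, 0.2]
opening: 0.0176
grasp_force: 49.1
```

```bash
python3 -m pendant '{"tx": [-0.008,-0.008,-0.008,-0.008,-0.008],"ty": [-0.013,-0.013,-0.013,-0.013,-0.013],"tz": [0.05,0.1,0.14,0.14,0.14],"rz": [0,0,0,0,0],"jaw": [0.015,0.015,0.015,0.015,0.015]}' |sed -n 2,4p;python3 -m pendant '{"tx": [0,0,0,0],"ty": [0,0,0,0],"tz": [0.01,0.02,0.03,0.03],"rz": [0,0,0,0],"jaw": [0.015,0.015,0.015,0.015]}'|sed -n 2,4p; python3 -m pendant '{"tx": [0,0,0],"ty": [0,0,0],"tz": [0.015,0.015,0.015],"rz": [0,0,0],"jaw": [0.015,0.015,0.015]}'|sed -n 2,4p
```

```text
ee_pos: [0.4046, 0.2254, 0.0389]
tcp_rot: [-180.0, 0.0, 90.0]
wrist_force: [-0.3, 0.1, -0.3]
ee_pos: [0.4049, 0.2256, 0.0365]
tcp_rot: [180.0, -0.0, 90.0]
wrist_force: [-0.2, -1.1, 1.9]
ee_pos: [0.405, 0.2257, 0.0363]
tcp_rot: [179.9, -0.0, 90.0]
wrist_force: [-5.4, -3.3, 15.3]
```

Converted, -0.001 m is -0.01.

```bash
python3 -m pendant '{"tx": [0,0,0,0,0],"ty": [0,0,0,0,0],"tz": [-0.01,-0.01,-0.01,-0.01,-0.01],"rz": [0,0,0,0,0],"jaw": [0.03,0.04,0.04,0.04,0.04]}' |sed -n 2,6p;python3 -m pendant '{"tx": [0,0,0,0,0],"ty": [0,0,0,0,0],"tz": [-0.2,-0.5,-0.9,-1.3,-1.7],"rz": [0,0,0,0,0],"jaw": [0.04,0.04,0.06,0.06,0.06]}'|sed -n 2,4p;python3 snap.py V1
python3 - <<'E'
import io,contextlib
with contextlib.redirect_stdout(io.StringIO()): from base import *
i=pickle.load(open("V1.pkl","rb"))
u=proj(i,[.4057,.2263,.02]);print(u)
im=cv2.imread("pics/V1.png");x,y=int(u[0])-60,int(u[1])-60
cv2.imwrite("pics/V1c.png",cv2.resize(im[y:y+120,x:x+120],None,fx=4,fy=4));print(x,y)
E
```

```text
ee_pos: [0.4048, 0.2255, 0.0355]
tcp_rot: [-180.0, 0.0, 90.0]
wrist_force: [-0.2, 0.2, -0.5]
opening: 0.0399
grasp_force: 0.0
ee_pos: [0.4044, 0.2253, 0.2074]
tcp_rot: [-180.0, 0.0, 90.0]
wrist_force: [0.2, 0.6, 0.1]
9.8333 [0.4044 0.2253 0.2074] [-1.7997e+02  1.0000e-02  9.0010e+01] [0.2 0.6 0.1]
[282.29100136 192.03349885]
222 132
```

View pics/V1c.png

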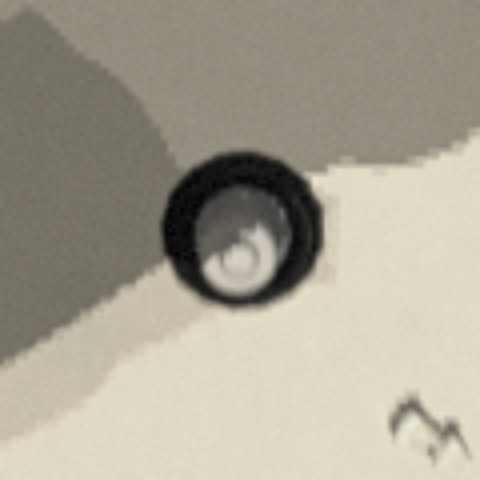

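```bash
python3 -c "
from h import *;import pickle
print(atz(pickle.load(open('V1.pkl','rb')),281.1,196.1,.024))"
python3 -m pendant '{"tx": [-1.6,-1.6,-1.6,-1.6,-1.6],"ty": [-0.85,-0.85,-0.85,-0.85,-0.85],"tz": [0,0,0,0,0],"rz": [0,0,0,0,0],"jaw": [0.06,0.06,0.06,0.06,0.06]}'|sed -n 2p
python3 -m pendant '{"tx": [-2,-2,-2,-2,-2],"ty": [0,0,0,0,0],"tz": [0,0,0,0,0],"rz": [0,0,0,0,0],"jaw": [0.05,0.05,0.05,0.05,0.05]}'|sed -n 2p
python3 -m pendant '{"tx": [-2,-2,-2,-2,-2],"ty": [0,0,0,0,0],"tz": [0,0,0,0,0],"rz": [0,0,0,0,0],"jaw": [0.05,0.05,0.05,0.05,0.05]}'|sed -n 2p
python3 -m pendant '{"tx": [-0.95,-0.95,-0.95,-0.95,-0.95],"ty": [1.5,1.5,1.5,1.5,1.5],"tz": [0,0,0,0,0],"rz": [0,0,0,0,0],"jaw": [0.05,0.05,0.05,0.05,0.05]}'|sed -n 2p
python3 -m pendant '{"tx": [0,0,0,0,0],"ty": [0,0,0,0,0],"tz": [0.2,0.4,0.4,0.4,0.4],"rz": [0,0,0,0,0],"jaw": [0.05,0.05,0.05,0.05,0.05]}'|sed -n 2p
python3 -m pendant '{"tx": [0,0],"ty": [0,0],"tz": [0,0],"rz": [0,0],"jaw": [0.05,0.05]}'|sed -n 2,3p; python3 snap.py G3
```

```text
[0.40447325 0.22308771 0.024     ]
ee_pos: [0.3176, 0.063, 0.2059]
ee_pos: [0.3193, -0.137, 0.2059]
ee_pos: [0.3192, -0.3374, 0.2054]
ee_pos: [0.4735, -0.4316, 0.2019]
ee_pos: [0.47, -0.4295, 0.1669]
ee_pos: [0.4702, -0.4297, 0.1674]
tcp_rot: [179.9, 0.1, 90.0]
12.1333 [ 0.4702 -0.4297  0.1674] [1.799e+02 9.000e-02 9.001e+01] [-1.  -0.5 -0.5]
```

Run:
```python
import io,contextlib
with contextlib.redirect_stdout(io.StringIO()): from base import *
i=pickle.load(open("V1.pkl","rb"))
e=ell("V1",282.5,190,28);print(e, atz(i,*e[0][:2],.004))
c=lambda p:((proj(i,p)-[222,132]+.5)*4-.5).round(0)
print(c([.4048,.2257,.024]),c([.4048,.2257,.027]),c([.4048,.2157,.024]),c([.4048,.2257,.034]))
# stack: project expected w100 top in G3 and locate
j=pickle.load(open("G3.pkl","rb"));print(proj(j,[.4708,-.4293,.124]))
g=cv2.cvtColor(cv2.imread("pics/G3.png"),cv2.COLOR_BGR2GRAY);u,v=proj(j,[.4708,-.4293,.121]);print(u,v)
r=306.5*.014/np.linalg.norm(np.array(j['extrinsics'])[:3,3]-[.4708,-.4293,.121])
x,y=int(u)-45,int(v)-45
C=cv2.HoughCircles(cv2.medianBlur(cv2.resize(g[y:y+90,x:x+90],None,fx=4,fy=4,interpolation=cv2.INTER_CUBIC),5),cv2.HOUGH_GRADIENT,1,10,param1=80,param2=18,minRadius=int(3.4*r),maxRadius=int(4.6*r))
print(r*4,None if C is None else [( (a+.5)/4-.5+x,(b+.5)/4-.5+y,q/4) for a,b,q in C[0][:4]])
```

```text
[(281.9440155029297, 188.71398162841797, np.float64(36.6), np.float64(38.4)), (282.0024223327637, 192.10972785949707, np.float64(24.6), np.float64(29.0))] [0.40539126 0.22559286 0.004     ]
[239. 248.] [239. 251.] [239. 285.] [239. 259.]
[281.93946722 258.00164488]
281.91400835406023 255.64343004675175
92.28938038167439 [(np.float32(282.25), np.float32(253.25), np.float32(24.65)), (np.float32(283.5), np.float32(255.5), np.float32(22.25)), (np.float32(281.0), np.float32(255.5), np.float32(22.175))]
```

Converted, 0.012 m is 0.12, 0.0355 m is 0.355.

```bash
python3 -m pendant '{"tx": [0,0,0,0,0],"ty": [0.005,0.005,0.005,0.005,0.005],"tz": [0.12,0.24,0.355,0.355,0.355],"rz": [0,0,0,0,0],"jaw": [0.05,0.05,0.05,0.05,0.05]}'|sed -n 2,4p
python3 -m pendant '{"tx": [0,0,0,0,0],"ty": [0,0,0,0,0],"tz": [0,0,0,0,0],"rz": [0,0,0,0,0],"jaw": [0.04,0.022,0.022,0.022,0.022]}' 50|sed -n 2,6p
python3 -m pendant '{"tx": [0,0,0],"ty": [0,0,0],"tz": [0,0,0],"rz": [0,0,0],"jaw": [0.022,0.022,0.022]}'|sed -n 2,6p
```

```text
ee_pos: [0.4699, -0.4289, 0.1287]
tcp_rot: [-179.9, -0.1, 90.0]
wrist_force: [0.2, -0.3, 0.3]
ee_pos: [0.4707, -0.4297, 0.1312]
tcp_rot: [179.9, 0.1, 90.0]
wrist_force: [-0.3, -0.3, 4.1]
opening: 0.026
grasp_force: 49.4
ee_pos: [0.4707, -0.4297, 0.1311]
tcp_rot: [179.9, 0.1, 90.0]
wrist_force: [-0.8, 0.4, 5.5]
opening: 0.026
grasp_force: 49.5
```

Units first: shifts go in units of 100 mm and turns go in units of 10 degrees. So -0.09 m is -0.9, -0.08 m is -0.8.

```bash
python3 -m pendant '{"tx": [0,0,0,0],"ty": [0,0,0,0],"tz": [-0.15,-0.45,-0.8,-0.9],"rz": [0,0,0,0],"jaw": [0.022,0.022,0.022,0.022]}' | sed -n 2,6p; python3 -m pendant '{"tx": [1,1,1,1,1],"ty": [-1,-1,-1,-1,-1],"tz": [0,0,0,0,0],"rz": [0,0,0,0,0],"jaw": [0.022,0.022,0.022,0.022,0.022]}'|sed -n 2p;python3 -m pendant '{"tx": [1.317,1.317,1.317,1.317,1.317],"ty": [0.38,0.38,0.38,0.38,0.38],"tz": [0,0,0,0,0],"rz": [0,0,0,0,0],"jaw": [0.022,0.022,0.022,0.022,0.022]}'|sed -n 2p
python3 -m pendant '{"tx": [0,0,0,0,0],"ty": [0,0,0,0,0],"tz": [0.3,0.6,0.9,1,1],"rz": [0,0,0,0,0],"jaw": [0.022,0.022,0.022,0.022,0.022]}'|sed -n 2p;python3 -m pendant '{"tx": [0,0,0,0,0],"ty": [0,0,0,0,0],"tz": [0.3,0.3,0.3,0.3,0.3],"rz": [0,0,0,0,0],"jaw": [0.022,0.022,0.022,0.022,0.022]}'|sed -n 2p;python3 -m pendant '{"tx": [0,0,0],"ty": [0,0,0],"tz": [0,0,0],"rz": [0,0,0],"jaw": [0.022,0.022,0.022]}';python3 snap.py P2
```

```text
ee_pos: [0.471, -0.4299, 0.2252]
tcp_rot: [179.8, 0.2, 90.0]
wrist_force: [0.3, -1.3, 0.7]
opening: 0.0257
grasp_force: 49.4
ee_pos: [0.3683, -0.3273, 0.2207]
ee_pos: [0.4095, -0.1954, 0.2201]
ee_pos: [0.4072, -0.1978, 0.1177]
ee_pos: [0.4093, -0.1983, 0.0923]
time: 15.52
ee_pos: [0.4087, -0.1979, 0.0909]
tcp_rot: [180.0, 0.0, 90.0]
wrist_force: [-0.2, 0.2, -1.2]
opening: 0.0258
grasp_force: 49.6
15.5167 [ 0.4087 -0.1979  0.0909] [1.7996e+02 2.0000e-02 9.0010e+01] [-0.2  0.2 -1.2]
```

Converted, 0.052 m is 0.52, 0.048 m is 0.48.

```bash
python3 -m pendant '{"tx": [0,0,0,0,0],"ty": [0.002,0.002,0.002,0.002,0.002],"tz": [0.15,0.3,0.42,0.48,0.52],"rz": [0,0,0,0,0],"jaw": [0.022,0.022,0.022,0.022,0.022]}' |sed -n 2p;python3 -m pendant '{"tx": [0,0,0],"ty": [0,0,0],"tz": [0,0,0],"rz": [0,0,0],"jaw": [0.022,0.022,0.022]}'|sed -n 2,4p;python3 -m pendant '{"tx": [0,0,0,0],"ty": [0,0,0,0],"tz": [0.01,0.02,0.03,0.03],"rz": [0,0,0,0],"jaw": [0.022,0.022,0.022,0.022]}'|sed -n 2,4p
```

```text
ee_pos: [0.4082, -0.1975, 0.0374]
ee_pos: [0.409, -0.1979, 0.039]
tcp_rot: [179.9, 0.0, 90.0]
wrist_force: [0.1, 0.2, -1.7]
ee_pos: [0.4086, -0.1977, 0.0352]
tcp_rot: [-180.0, -0.0, 90.0]
wrist_force: [-0.0, 0.6, -1.0]
```

```bash
python3 -m pendant '{"tx": [0,0,0],"ty": [0,0,0],"tz": [0.007,0.007,0.007],"rz": [0,0,0],"jaw": [0.022,0.022,0.022]}'|sed -n 2,4p
```

```text
ee_pos: [0.4086, -0.1977, 0.0351]
tcp_rot: [180.0, 0.0, 90.0]
wrist_force: [-2.6, 1.2, 5.7]
```

Converted, -0.0005 m is -0.005.

```bash
python3 -m pendant '{"tx": [0,0,0,0,0],"ty": [0,0,0,0,0],"tz": [-0.005,-0.005,-0.005,-0.005,-0.005],"rz": [0,0,0,0,0],"jaw": [0.036,0.046,0.046,0.046,0.046]}' |sed -n 2,6p;python3 -m pendant '{"tx": [0,0,0,0,0],"ty": [0,0,0,0,0],"tz": [-0.2,-0.5,-0.9,-1.3,-1.65],"rz": [0,0,0,0,0],"jaw": [0.046,0.046,0.06,0.06,0.06]}'|sed -n 2p;python3 -m pendant '{"tx": [-1,-1,-1,-1],"ty": [-0.4,-0.4,-0.4,-0.4],"tz": [0,0,0,0],"rz": [0,0,0,0],"jaw": [0.06,0.06,0.06,0.06]}'|sed -n 2p;python3 snap.py V2;python3 -m pendant '{"tx": [-1.316,-1.316,-1.316,-1.316,-1.316],"ty": [1.02,1.02,1.02,1.02,1.02],"tz": [0,0,0,0,0],"rz": [0,0,0,0,0],"jaw": [0.06,0.06,0.06,0.06,0.06]}'|sed -n 2p;python3 -m pendant '{"tx": [0,0,0,0,0],"ty": [0,0,0,0,0],"tz": [0.2,0.4,0.6,0.6,0.6],"rz": [0,0,0,0,0],"jaw": [0.06,0.06,0.06,0.06,0.06]}'|sed -n 2p
python3 -m pendant '{"tx": [0,0],"ty": [0,0],"tz": [0,0],"rz": [0,0],"jaw": [0.06,0.06]}'|sed -n 2,3p
```

```text
ee_pos: [0.4086, -0.1977, 0.035]
tcp_rot: [-180.0, -0.0, 90.0]
wrist_force: [-0.4, 0.2, 0.3]
opening: 0.0458
grasp_force: 0.0
ee_pos: [0.4085, -0.1977, 0.2025]
ee_pos: [0.3674, -0.3009, 0.2]
17.9833 [ 0.3674 -0.3009  0.2   ] [-1.7999e+02  6.0000e-02  8.9830e+01] [-0.3 -0.9  0.2]
ee_pos: [0.4745, -0.4328, 0.1939]
ee_pos: [0.4707, -0.4281, 0.1393]
ee_pos: [0.4713, -0.4294, 0.142]
tcp_rot: [179.9, 0.1, 90.0]
```

```bash
python3 -m pendant '{"tx": [0,0,0,0,0],"ty": [-0.006,-0.006,-0.006,-0.006,-0.006],"tz": [0.11,0.22,0.33,0.33,0.33],"rz": [0,0,0,0,0],"jaw": [0.06,0.06,0.06,0.06,0.06]}'|sed -n 2,4p
python3 -m pendant '{"tx": [0,0,0,0,0],"ty": [0,0,0,0,0],"tz": [0,0,0,0,0],"rz": [0,0,0,0,0],"jaw": [0.05,0.032,0.032,0.032,0.032]}' 60|sed -n 2,6p
python3 -m pendant '{"tx": [0,0,0],"ty": [0,0,0],"tz": [0,0,0],"rz": [0,0,0],"jaw": [0.032,0.032,0.032]}'|sed -n 2,6p
python3 - <<'E'
import io,contextlib
with contextlib.redirect_stdout(io.StringIO()): from base import *
i=pickle.load(open("V2.pkl","rb"));u=proj(i,[.409,-.198,.01]);print(u)
e=ell("V2",*u,30);print(e,atz(i,*e[0][:2],.004))
x,y=int(u[0])-32,int(u[1])-32
g=cv2.imread("pics/V2.png")[y:y+64,x:x+64];cv2.imwrite("pics/V2c.png",cv2.resize(g,None,fx=6,fy=6))
print(x,y,proj(i,[.409,-.198,.025])-[x,y])
for r in cv2.cvtColor(g,cv2.COLOR_BGR2GRAY)[::2,::2]:print(' '.join('%3d'%v for v in r))
E
```

```text
ee_pos: [0.4695, -0.4289, 0.1057]
tcp_rot: [-179.9, -0.1, 90.0]
wrist_force: [0.6, 0.3, 1.3]
ee_pos: [0.4704, -0.4296, 0.1081]
tcp_rot: [179.9, 0.1, 90.0]
wrist_force: [-0.0, 0.3, 5.3]
opening: 0.0355
grasp_force: 60.5
ee_pos: [0.4704, -0.4296, 0.108]
tcp_rot: [179.9, 0.1, 90.0]
wrist_force: [-0.1, -0.1, 5.7]
opening: 0.0359
grasp_force: 60.5
[325.56146541  85.57020069]
[(325.0926208496094, 85.56296157836914, np.float64(52.7), np.float64(57.5)), (326.60099601745605, 85.4143238067627, np.float64(33.2), np.float64(38.4))] [ 0.40936384 -0.19766291  0.004     ]
293 53 [34.88925271 31.561276  ]
 98 101 102  98 100 100  98 101  98  93  98  98  95  98  99 100  96  96 103  96  96  98 100  98 100 100 100  96  95 102 102 101
 99 100 101  98 105  95 101 100  99  98  98 101 101 105 104 102 102 101 104  98 102 100 102  95  94 101  98  97 103  96  95  97
 99  97  96 102  97  98  99  99 101  99 104 103 101  87  45  41  41  33  40  40  79  98 105 100  96 102  97  94 100  98  99  99
100  99 100 100  96 101 101 103 104 104 105  61  33  30  21   8   8  12  12  21  19  25  60  91 100  98 100  95 101  97
[... 2892 characters left out ...]
  36  16   1   3  14   3  21  14  24  78 103  98  97  98 105
102 103 106 103 102 102  93  25  11  14  28   0  23  12  16   0  13   5  15   9   8   9  18  10  21  93 103 101 102  98 101 101
104 101 101 100 103  98 104 102  33   4  12  11  20  12   8  19   0  10  12  19  18  12  12  24 100 105 100 103 103  97 102 103
102 100 101 102 103  95 101 104 102  48  17  15  10   4  13   6  24  10  10  15  13  16  49  99 104 101 103  99 101 103  98 100
 99 100 103 100 102 102 105 107 101 100 103  77  37  23  19  25   4  19  13  29  75 103 105 100 102 100 101  99  98  98  97  99
100 104 105 103  98 103 100 102 105 102 101 105 105  93  83  98  97  96  96 104 104 101 102 101 100 101  97 100 101 102  99  99
```

```bash
python3 -m pendant '{"tx": [0,0,0,0],"ty": [0,0,0,0],"tz": [-0.15,-0.45,-0.8,-1],"rz": [0,0,0,0],"jaw": [0.032,0.032,0.032,0.032]}' | sed -n 2,6p; python3 -m pendant '{"tx": [1.35,1.35,1.35,1.35,1.35],"ty": [-1.042,-1.042,-1.042,-1.042,-1.042],"tz": [0,0,0,0,0],"rz": [0,0,0,0,0],"jaw": [0.032,0.032,0.032,0.032,0.032]}'|sed -n 2p
python3 -m pendant '{"tx": [0,0,0,0,0],"ty": [0,0,0,0,0],"tz": [0.3,0.6,0.9,1.1,1.1],"rz": [0,0,0,0,0],"jaw": [0.032,0.032,0.032,0.032,0.032]}'|sed -n 2p;python3 -m pendant '{"tx": [0,0,0,0],"ty": [0,0,0,0],"tz": [0,0,0,0],"rz": [0,0,0,0],"jaw": [0.032,0.032,0.032,0.032]}';python3 snap.py P3
```

```text
ee_pos: [0.4702, -0.4294, 0.2102]
tcp_rot: [179.9, 0.1, 90.0]
wrist_force: [0.3, -0.3, -0.8]
opening: 0.0357
grasp_force: 60.3
ee_pos: [0.3619, -0.2899, 0.2068]
ee_pos: [0.3638, -0.2927, 0.0925]
time: 21.62
ee_pos: [0.3665, -0.2949, 0.0986]
tcp_rot: [179.9, 0.1, 90.0]
wrist_force: [-0.1, 0.5, -1.4]
opening: 0.0358
grasp_force: 60.6
21.6167 [ 0.3665 -0.2949  0.0986] [1.799e+02 8.000e-02 9.001e+01] [-0.1  0.5 -1.4]
```

Down .0626 to stay 2 mm above contact, then feel.

```bash
python3 -m pendant '{"tx": [0.002,0.002,0.002,0.002,0.002],"ty": [0,0,0,0,0],"tz": [0.2,0.4,0.53,0.59,0.61],"rz": [0,0,0,0,0],"jaw": [0.032,0.032,0.032,0.032,0.032]}' |sed -n 2p;python3 -m pendant '{"tx": [0,0,0],"ty": [0,0,0],"tz": [0,0,0],"rz": [0,0,0],"jaw": [0.032,0.032,0.032]}'|sed -n 2,4p;python3 -m pendant '{"tx": [0,0,0,0],"ty": [0,0,0,0],"tz": [0.01,0.02,0.025,0.025],"rz": [0,0,0,0],"jaw": [0.032,0.032,0.032,0.032]}'|sed -n 2,4p
```

```text
ee_pos: [0.3656, -0.2939, 0.0356]
ee_pos: [0.3664, -0.2946, 0.0372]
tcp_rot: [179.9, 0.1, 90.0]
wrist_force: [-0.2, 0.1, -1.7]
ee_pos: [0.3661, -0.2943, 0.0341]
tcp_rot: [180.0, 0.0, 90.0]
wrist_force: [-0.4, 0.4, 1.7]
```

Converted, 0.0007 m is 0.007.

```bash
python3 -m pendant '{"tx": [0,0,0],"ty": [0,0,0],"tz": [0.007,0.007,0.007],"rz": [0,0,0],"jaw": [0.032,0.032,0.032]}'|sed -n 2,4p; python3 -m pendant '{"tx": [0,0,0,0,0],"ty": [0,0,0,0,0],"tz": [0,0,0,0,0],"rz": [0,0,0,0,0],"jaw": [0.046,0.054,0.054,0.054,0.054]}' |sed -n 2,6p;python3 -m pendant '{"tx": [0,0,0,0,0],"ty": [0,0,0,0,0],"tz": [-0.2,-0.5,-0.9,-1.3,-1.65],"rz": [0,0,0,0,0],"jaw": [0.054,0.054,0.054,0.054,0.054]}'|sed -n 2p;python3 -m pendant '{"tx": [-1.35,-1.35,-1.35,-1.35,-1.35],"ty": [1.045,1.045,1.045,1.045,1.045],"tz": [0,0,0,0,0],"rz": [0,0,0,0,0],"jaw": [0.075,0.075,0.075,0.075,0.075]}'|sed -n 2p;python3 snap.py V3;python3 -m pendant '{"tx": [0,0,0,0,0],"ty": [0,0,0,0,0],"tz": [0.2,0.5,0.8,0.8,0.8],"rz": [0,0,0,0,0],"jaw": [0.075,0.075,0.075,0.075,0.075]}'|sed -n 2p
python3 -m pendant '{"tx": [0,0,0],"ty": [0,0,0],"tz": [0,0,0],"rz": [0,0,0],"jaw": [0.075,0.075,0.075]}'|sed -n 2,5p
```

```text
ee_pos: [0.3661, -0.2943, 0.034]
tcp_rot: [180.0, 0.0, 90.0]
wrist_force: [-3.2, 2.8, 9.5]
ee_pos: [0.3658, -0.2941, 0.0327]
tcp_rot: [-180.0, -0.0, 90.0]
wrist_force: [-0.7, -0.4, -0.2]
opening: 0.054
grasp_force: 0.0
ee_pos: [0.3657, -0.294, 0.2003]
ee_pos: [0.4731, -0.4332, 0.1927]
24.1667 [ 0.4731 -0.4332  0.1927] [-1.7982e+02 -1.5000e-01  8.9960e+01] [ 1.3  0.1 -1.3]
ee_pos: [0.4693, -0.4279, 0.1175]
ee_pos: [0.471, -0.4296, 0.1204]
tcp_rot: [179.9, 0.1, 90.0]
wrist_force: [0.5, -0.6, -0.4]
opening: 0.0752
```

Converted, 0.042 m is 0.42, 0.036 m is 0.36.

```bash
python3 -m pendant '{"tx": [0,0,0,0,0],"ty": [-0.003,-0.003,-0.003,-0.003,-0.003],"tz": [0.12,0.25,0.36,0.42,0.42],"rz": [0,0,0,0,0],"jaw": [0.075,0.075,0.075,0.075,0.075]}'|sed -n 2,4p
python3 -m pendant '{"tx": [0,0,0,0,0],"ty": [0,0,0,0,0],"tz": [0,0,0,0,0],"rz": [0,0,0,0,0],"jaw": [0.065,0.056,0.047,0.047,0.047]}' 100|sed -n 2,6p
python3 -m pendant '{"tx": [0,0,0],"ty": [0,0,0],"tz": [0,0,0],"rz": [0,0,0],"jaw": [0.047,0.047,0.047]}'|sed -n 2,6p
python3 - <<'E'
import io,contextlib
with contextlib.redirect_stdout(io.StringIO()): from base import *
i=pickle.load(open("V3.pkl","rb"));u=proj(i,[.3662,-.2946,.01]);print(u)
e=ell("V3",*u,46);print(e,atz(i,*e[0][:2],.004))
print(proj(i,[.3662,-.2946,.026]),e[1])
E
```

```text
ee_pos: [0.4691, -0.4283, 0.073]
tcp_rot: [-179.8, -0.2, 90.0]
wrist_force: [1.1, -0.8, 0.3]
ee_pos: [0.4706, -0.4294, 0.0772]
tcp_rot: [179.9, 0.1, 90.0]
wrist_force: [0.3, 1.7, 5.8]
opening: 0.051
grasp_force: 105.4
ee_pos: [0.4706, -0.4294, 0.0772]
tcp_rot: [179.9, 0.1, 90.0]
wrist_force: [-0.1, 2.1, 6.2]
opening: 0.0512
grasp_force: 105.4bash:  1662 Segmentation fault         python3 - <<'E'
import io,contextlib
with contextlib.redirect_stdout(io.StringIO()): from base import *
i=pickle.load(open("V3.pkl","rb"));u=proj(i,[.3662,-.2946,.01]);print(u)
e=ell("V3",*u,46);print(e,atz(i,*e[0][:2],.004))
print(proj(i,[.3662,-.2946,.026]),e[1])
E
```

```bash
python3 -m pendant '{"tx": [0,0,0,0,0],"ty": [0,0,0,0,0],"tz": [-0.15,-0.45,-0.8,-1.2,-1.3],"rz": [0,0,0,0,0],"jaw": [0.047,0.047,0.047,0.047,0.047]}' | sed -n 2,6p; python3 -m pendant '{"tx": [1,1,1,1,1],"ty": [-1.5,-1.5,-1.5,-1.5,-1.5],"tz": [0,0,0,0,0],"rz": [0,0,0,0,0],"jaw": [0.047,0.047,0.047,0.047,0.047]}'|sed -n 2p;python3 -m pendant '{"tx": [2,2,2,2,2],"ty": [0,0,0,0,0],"tz": [0,0,0,0,0],"rz": [0,0,0,0,0],"jaw": [0.047,0.047,0.047,0.047,0.047]}'|sed -n 2p
python3 -m pendant '{"tx": [2,2,2,2,2],"ty": [0,0,0,0,0],"tz": [0,0,0,0,0],"rz": [0,0,0,0,0],"jaw": [0.047,0.047,0.047,0.047,0.047]}'|sed -n 2p
python3 -m pendant '{"tx": [2,2,2,2,2],"ty": [0,0,0,0,0],"tz": [0,0,0,0,0],"rz": [0,0,0,0,0],"jaw": [0.047,0.047,0.047,0.047,0.047]}'|sed -n 2p
python3 -m pendant '{"tx": [0.617,0.617,0.617,0.617],"ty": [0.374,0.374,0.374,0.374],"tz": [0,0,0,0],"rz": [0,0,0,0],"jaw": [0.047,0.047,0.047,0.047]}'|sed -n 2p
python3 -m pendant '{"tx": [0,0,0],"ty": [0,0,0],"tz": [0,0,0],"rz": [0,0,0],"jaw": [0.047,0.047,0.047]}';python3 snap.py P4
```

```text
ee_pos: [0.4708, -0.4299, 0.2121]
tcp_rot: [179.7, 0.3, 90.0]
wrist_force: [0.7, -1.0, -3.5]
opening: 0.0515
grasp_force: 105.7
ee_pos: [0.3162, -0.3262, 0.2048]
ee_pos: [0.319, -0.127, 0.205]
ee_pos: [0.3191, 0.0732, 0.2052]
ee_pos: [0.319, 0.2736, 0.2048]
ee_pos: [0.3572, 0.3333, 0.2037]
time: 28.63
ee_pos: [0.3571, 0.3318, 0.2061]
tcp_rot: [180.0, -0.0, 90.0]
wrist_force: [0.5, 0.2, -3.8]
opening: 0.0511
grasp_force: 106.5
28.6333 [0.3571 0.3318 0.2061] [ 1.7998e+02 -2.0000e-02  8.9970e+01] [ 0.5  0.2 -3.8]
```

Converted, 0.0009 m is 0.009, 0.0005 m is 0.005.

```bash
python3 -m pendant '{"tx": [0.005,0.005,0.005,0.005,0.005],"ty": [0.009,0.009,0.009,0.009,0.009],"tz": [0.35,0.75,1.1,1.3,1.4],"rz": [0,0,0,0,0],"jaw": [0.047,0.047,0.047,0.047,0.047]}' |sed -n 2p;python3 -m pendant '{"tx": [0,0,0,0],"ty": [0,0,0,0],"tz": [0,0,0,0],"rz": [0,0,0,0],"jaw": [0.047,0.047,0.047,0.047]}'|sed -n 2,4p
```

```text
ee_pos: [0.3569, 0.3314, 0.0629]
ee_pos: [0.3591, 0.3338, 0.0679]
tcp_rot: [179.9, -0.1, 90.0]
wrist_force: [0.4, 0.1, -4.4]
```

Correct x −1.0 mm and y −1.5 mm, then descend in small steps.

Converted, 0.033 m is 0.33, 0.031 m is 0.31.

```bash
python3 -m pendant '{"tx": [-0.015,-0.015,-0.015,-0.015,-0.015],"ty": [-0.01,-0.01,-0.01,-0.01,-0.01],"tz": [0.1,0.2,0.27,0.31,0.33],"rz": [0,0,0,0,0],"jaw": [0.047,0.047,0.047,0.047,0.047]}' |sed -n 2p;python3 -m pendant '{"tx": [0,0,0],"ty": [0,0,0],"tz": [0,0,0],"rz": [0,0,0],"jaw": [0.047,0.047,0.047]}'|sed -n 2,4p
```

```text
ee_pos: [0.3568, 0.3312, 0.0318]
ee_pos: [0.3574, 0.3317, 0.0331]
tcp_rot: [180.0, -0.0, 90.0]
wrist_force: [-0.7, -1.0, -5.2]
```

```bash
python3 -m pendant '{"tx": [0,0,0,0],"ty": [0.003,0.003,0.003,0.003],"tz": [0.007,0.014,0.018,0.018],"rz": [0,0,0,0],"jaw": [0.047,0.047,0.047,0.047]}' |sed -n 2,4p;python3 -m pendant '{"tx": [0,0,0],"ty": [0,0,0],"tz": [0.006,0.006,0.006],"rz": [0,0,0],"jaw": [0.047,0.047,0.047]}'|sed -n 2,4p
```

```text
ee_pos: [0.3578, 0.3318, 0.0318]
tcp_rot: [180.0, -0.0, 90.0]
wrist_force: [-1.2, -1.5, 2.1]
ee_pos: [0.3578, 0.3318, 0.0316]
tcp_rot: [180.0, -0.0, 90.0]
wrist_force: [-1.3, -3.2, 8.8]
```

Converted, -0.17 m is -1.7, -0.13 m is -1.3.

```bash
python3 -m pendant '{"tx": [0,0,0,0,0],"ty": [0,0,0,0,0],"tz": [0,0,0,0,0],"rz": [0,0,0,0,0],"jaw": [0.058,0.066,0.066,0.066,0.066]}' |sed -n 2,6p;python3 -m pendant '{"tx": [0,0,0,0,0],"ty": [0,0,0,0,0],"tz": [-0.2,-0.5,-0.9,-1.3,-1.7],"rz": [0,0,0,0,0],"jaw": [0.066,0.066,0.066,0.066,0.066]}'|sed -n 2,4p;python3 -m pendant '{"tx": [-0.6,-0.6,-0.6,-0.6,-0.6],"ty": [-0.4,-0.4,-0.4,-0.4,-0.4],"tz": [0,0,0,0,0],"rz": [0,0,0,0,0],"jaw": [0.066,0.066,0.066,0.066,0.066]}'|sed -n 2p;python3 -m pendant '{"tx": [0,0,0],"ty": [0,0,0],"tz": [0,0,0],"rz": [0,0,0],"jaw": [0.066,0.066,0.066]}'|sed -n 2p;python3 snap.py F1
python3 -m pendant '{"tx": [0.6,0.6,0.6,0.6,0.6],"ty": [0,0,0,0,0],"tz": [0,0,0,0,0],"rz": [0,0,0,0,0],"jaw": [0.066,0.066,0.066,0.066,0.066]}'|sed -n 2p;python3 -m pendant '{"tx": [0,0,0],"ty": [0,0,0],"tz": [0,0,0],"rz": [0,0,0],"jaw": [0.066,0.066,0.066]}'|sed -n 2p;python3 snap.py F2
python3 - <<'E'
from h import *
import pickle
t=bot.camera("top");cv2.imwrite("pics/topF.png",t)
P=[]
for n in("F1","F2"):
    i=pickle.load(open(n+".pkl","rb"));im=cv2.imread(f"pics/{n}.png")
    for c,w in(([.358,.3323],(.027,.037,.028)),([.4056,.2263],(.010,.020,.020))):
        u=proj(i,[*c,.015]);x,y=int(u[0])-40,int(u[1])-40;x=max(x,0);y=max(y,0)
        g=cv2.resize(im[y:y+80,x:x+80],(390,300) if 0 else (300,300),interpolation=cv2.INTER_CUBIC)
        k=300/80
        for r,z,col in((w[0],.004+w[2],(0,0,255)),(w[1],.01,(0,255,0))):
            Q=np.array([proj(i,[c[0]+r*np.cos(a),c[1]+r*np.sin(a),z]) for a in np.linspace(0,6.283,60)])
            cv2.polylines(g,[np.int32((Q+.5-[x,y])*k-.5)],True,col,1)
        P.append(g)
R=cv2.resize(t[175:240,325:455],(600,300),interpolation=cv2.INTER_CUBIC)
A=np.vstack([np.hstack([P[1],P[3]]),R]);B=np.vstack([P[0]]);B=np.vstack([cv2.resize(P[0],(200,200)),cv2.resize(P[2],(200,200)),np.zeros((200,200,3),np.uint8)])
cv2.imwrite("pics/fin.png",np.hstack([A,B]))
E
```

```text
ee_pos: [0.3575, 0.3316, 0.0304]
tcp_rot: [-180.0, 0.0, 90.0]
wrist_force: [-0.9, 0.2, -0.2]
opening: 0.0664
grasp_force: 0.0
ee_pos: [0.3572, 0.3312, 0.2022]
tcp_rot: [-180.0, 0.0, 90.0]
wrist_force: [1.1, 0.8, -0.3]
ee_pos: [0.3178, 0.2717, 0.2005]
ee_pos: [0.3177, 0.2719, 0.2001]
32.1833 [0.3177 0.2719 0.2001] [-1.7996e+02  3.0000e-02  9.0030e+01] [-1.9 -0.7 -0.8]
ee_pos: [0.3174, 0.3312, 0.2002]
ee_pos: [0.3177, 0.3311, 0.2007]
32.9 [0.3177 0.3311 0.2007] [ 1.7998e+02 -1.0000e-02  8.9970e+01] [ 0.3 -0.5  0.5]
```

View pics/fin.png

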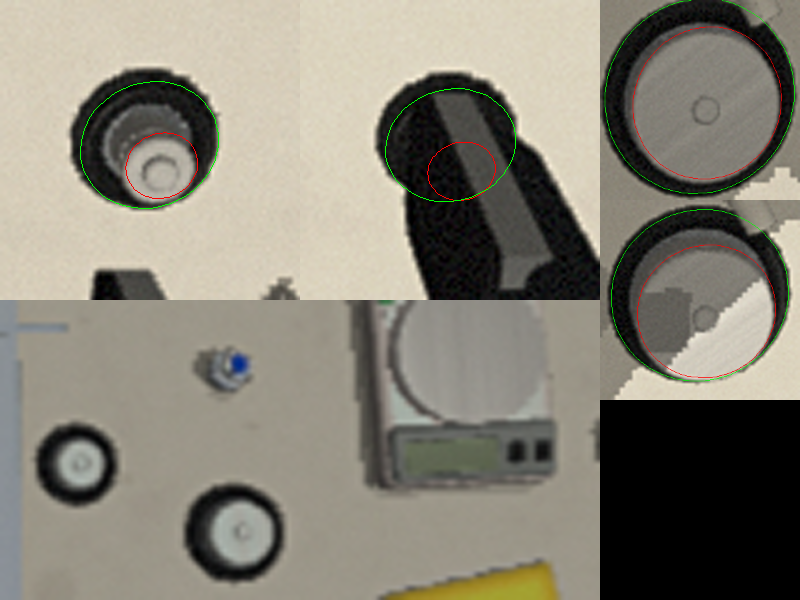

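```bash
python3 -m pendant '{"tx": [-1.7,-1.7,-1.7,-1.7,-1.7],"ty": [-0.1,-0.1,-0.1,-0.1,-0.1],"tz": [0.2,0.4,0.6,0.6,0.6],"rz": [0,0,0,0,0],"jaw": [0.066,0.066,0.066,0.066,0.066]}'|sed -n 2p;python3 -m pendant '{"tx": [0,0,0],"ty": [0,0,0],"tz": [0,0,0],"rz": [0,0,0],"jaw": [0.066,0.066,0.066]}'|sed -n 2p;python3 snap.py F3
python3 - <<'E'
from h import *
import pickle
for n in("F1","F3"):
    i=pickle.load(open(n+".pkl","rb"));g=cv2.cvtColor(cv2.imread(f"pics/{n}.png"),cv2.COLOR_BGR2GRAY)
    u=proj(i,[.4056,.2243,.024]);print(n,u,"base",proj(i,[.4056,.2263,.004]))
    x,y=int(u[0])-26,int(u[1])-26;print(x,y)
    for r in g[y:y+52:2,x:x+52:2]:print(' '.join('%3d'%v for v in r))
E
```

```text
ee_pos: [0.3061, 0.1581, 0.1384]
ee_pos: [0.308, 0.162, 0.1412]
33.6667 [0.308  0.162  0.1412] [ 1.7993e+02 -5.0000e-02  8.9990e+01] [-0.3  1.   1.2]
F1 [364.61945382 239.640169  ] base [360.14696508 230.52620507]
338 213
207 207 207 209 209 208 209 212 133  50  29  28  27  28  47 179 212 206 204 205 201 206 205 207 205 202
208 207 207 206 206 209 125  31  20  32  42  26  13  17  31  28  24 119 206 205 205 209 202 204 207 204
204 208 209 208 206  66  30  30  28   3  10  23  30  23  19   3  11  19 114 214 206 207 207 208 204 204
208 208 209 211  79  32  14  16  30  48  27  28  27  17  24  30  28  11  20 101 210 205 203 208 206 207
210 203 208  91  32  18   1  41  37  22  35  23  35  23  36  28  26  34  20  26 215 208 204 206 206 209
207 212 203  28  32   5  53  14  33  94  84  82  88  85  83  43  19  25   9  22 104 209 206 205 204 205
206 209  83  36  22  44  27  39 113  70  74  77  76  71  74  87  44  22  23  33  23 202 204 204 205 207
207 200  27  31  26  27  20 117  70  66  72  65  72  71  76  75 117  39  23  29  19 172 208 203 206 205
210 154  34  28  41  22  98  70  66  65  72  9
[... 3901 characters left out ...]
  70  72  60  76  97 103 101  78  32  12  19  53 203 205 205 203 201 200 202
 12  19  21  10  15  25   6   1   1  12   3  15  26  13  13  17  13  55 202 206 202 203 200 202 200 201
 18   8  26  28  23  17  13  14  12  17  19   5  28  17  26  13  48 203 208 203 204 203 200 205 202 204
 19  10  15  16  15  25  16  24   9  21  17  15  25  18  32 133 201 203 204 204 206 203 204 202 203 204
124  55  27  12  16   4  22  16  24  10  11   5  34 136 205 206 202 204 204 204 200 202 205 204 203 202
127 136 130 104  55  19  21  33  38  62  62 135 206 207 203 203 199 200 203 204 201 201 202 200 203 199
130 131 131 137 133 125 142 208 204 206 206 205 200 207 204 203 205 206 198 202 201 201 200 201 200 202
```

```bash
python3 -c "
from workcell import bot
print(bot.job_done())"
```

```text
the job is handed in; nothing more can be done
None
```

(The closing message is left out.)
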